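# Lay a stock carton down on the unpacking board

### The arm

A 6-joint arm with a two-finger parallel gripper is mounted at the origin on the work surface. World frame = base frame: x ahead of the robot, y to its left, z up, the work surface at z = 0. Lengths are in m, angles in rad, forces in N, time in s.
With the tool pointing down it reaches from about 0.325 to 0.85 m from the base axis. Payload 15.5 kg.
Tool frame: the origin (TCP) lies at the very end of the fingers, on their centre line; the grasp point (between the pads) lies 19 mm behind it; z points along the fingers, y is the line along which they close (so a half turn about z gives the same grasp; the last joint's range is limited). The gripper opens to 91 mm and grips with 3 to 60 N. Pads are 32 mm wide; open, the fingers measure 118 mm over their backs; the gripper's body (76 mm by 178 mm) begins 60 mm behind the grasp point.
Start: joints at [-1.379, 0.494, 1.345, -0, 1.302, -0.096], TCP at [0.177, -0.599, 0.189] pointing down, gripper open.
Joint ranges: [-2.91, 2.91], [-0.82, 2.16], [0.22, 2.67], [-1.22, 4.37], [0.12, 2.79], [-3.08, 3.08]. Speed limits (rad/s): [1.89, 1.89, 2.57, 3.01, 3.01, 3.01].

### API

Orientations are given as a unit quaternion [x, y, z, w].
In Python, from plant import arm gives the robot as it stands.
- The arm moves only by the tool send_rows, never from a script. Its argument "rows" is one flat list of numbers, 7 for each row, row after row: the shift along the world's x, y, z as a fraction of full scale, then the turn, a rotation vector about the world's x, y, z as a fraction of full scale, then the opening, from 0 (shut) to 1 (fully open). In form: [x, y, z, rx, ry, rz, jaw, x, y, z, rx, ry, rz, jaw, ...]. A call has 1 to 12 rows; each row shifts and turns the commanded pose from where the row before left it; what a row does not reach is not made up. Full scale, the value 1, is 0.25 m for a shift and pi rad for a turn. A row lasts 1/10 s, in which the tool goes at most 50 mm and 8.59 degrees, less where a joint would pass 70% of its speed; a pose out of reach is approached as far as the arm can. A call with a number of a shift or a turn outside -1 to 1 is refused whole. A call with a gripper value outside its range is refused whole. The fingers move at their own pace and stop on an object; the grip force is fixed at half the most. Time passes only in rows, so rows that do not move let the fingers close. It gives the time, the measured TCP pose, the force, the opening and the grip force at its end, in the units of the state.
- arm.get_state(): the state, without advancing time (a new reading comes with each control period).
- arm.grab_frame(name): name is "scene" or "top" or "wrist"; returns the picture (420x560x3 uint8, blue, green, red); there is no depth.
- arm.camera_params(name): a dict with "fovy" (degrees; the focal length in pixels is half the picture's height over the tangent of half this angle, whatever the lens; pixels are square), "cx", "cy" (the principal point, pixels), "T" (4x4, takes a point from camera to world coordinates). Camera axes: x right, y up, looking along -z (the intrinsics and any distortion apply to the point x, -y, -z); pixel columns grow to the right and rows downward; lengths in m; the calibration is good to about 2 mm. A picture is of the moment at which its call begins: read the wrist's pose just before it. camera_params takes no time and is no camera call; for the wrist camera it gives the pose at the moment of the call.
- arm.job_done(): hands the job in; it is judged then, once.
Trained networks look in the newest picture that a camera, given by its name, has taken for a name from the list of things; names that differ only in an ending like _2 or _b are one class to them, and where a whole thing is asked for, a point or a joint stands for the part that bears it (a point fixed in the world has none). Each returns a list of dicts, best first, with "score" (0 to 1); they miss things now and then, are a little off and sometimes report something else, mostly with a low value. They report only what shows in the picture. A call takes as long as a camera call. They do not tell look-alikes from the thing itself.
- arm.look_for(query, camera): "uv" ([column, row] in pixels, amid what is visible of it).
The state is a dict: "time": time; "joints": joint angles; "joint_vel": joint speeds; "joint_torque": joint torques, N m; "ee_pos": TCP position; "tcp_rot": TCP orientation; "force": force on the tool from outside, world axes, zero at the start; "torque": the same for the moment, N m; "grip_width": opening from 0.0 (shut) to 1.0 (fully open); "grip_force": force on a finger pad.
Only numpy, scipy, OpenCV 4.12 (cv2) and the standard library are available. Lean on these libraries where they do the work, as an engineer would, in place of code of your own. Each camera call takes 0.05 s, during which the arm holds its last target. There are 200 camera calls.

### The job

The tall carton has to lie on the unpacking board, ready to be opened: push it low along the bench, upright, until its foot meets the edge of the board, then push high on it to tip it over that edge onto its side. Then push it along the board until its top end is flush against the stop plate on the fence and press it home for a moment with about 10 newtons. The carton dents if it is ever pushed with more than 20 newtons; leave the other things where they are.

Things in the scene. Friction and masses are not known exactly. Their poses are not given: they have to be found in the camera images.
- board: fixed pale laminate board, 12 mm thick, lying on the bench (its upper face is 12 mm above the bench). Origin: at bench height in the middle of its front edge, the vertical 12 mm step that serves as the stop. Its x axis runs level from that step across the board towards the fence, y to the left of it, z up. It is 220 mm wide (y from -110 to 110 mm). The face of its fence is at x = 215 mm
- fence: fixed aluminium bar across the far end of the board, 220 mm wide, top 55 mm above the bench. Origin: at bench height, middle of the bar's face towards the carton; axes as the board's. On that face it carries the stop plate (steel, 160 mm wide, 14 to 54 mm above the bench) on two screws, set by hand: its front stands 8 to 38 mm out from the bar, not reported, to be felt. Plate and step are rigid
- carton: tall stiff cardboard carton, 0.3 to 0.65 kg, 80 (x) by 110 (y) by 140 mm high (z), too wide to grip. Origin: centre of its underside. Stands on the bench 30 to 110 mm before the step, +x face towards it within 0.12 rad, up to 20 mm off the board's middle line. Sliding takes 1 to 6 N; pushed high away from the step it tips where it stands. Over the step it balances at 0.6 rad of lean, then falls
- carton_center (a point): centre of the carton's volume (70 mm above its underside); axes as the carton's. Once tipped, the carton lies with its former +x face down, z axis along the board's x; its base end (110 by 80 mm, upright) hangs about 12 mm out before the step and is the face to push towards the fence
- small_box: bystander: small cardboard box 60 x 70 x 75 mm high; origin: centre of its underside
- tin: bystander: open steel cup, 64 mm across, 80 mm high; origin: centre of its underside
- jar: bystander: closed jar, 60 mm across, 85 mm high; origin: centre of its underside
There are look-alikes about, which are no part of the job. Leave any pink look-alike of the carton alone.

How it is judged:
By the outcome, as a careful person would: the job done as asked, in the order asked, and still so for the second after the job is handed in, with the robot touching nothing.
It also fails if it takes over 64 s, if anything falls off the work surface, if the arm or the gripper's body presses on something with over 40 N, if the wrist force passes 120 N, or if a joint passes its speed limit or range.

## Working session

There is one attempt and no reset: what is moved stays moved. The work goes in short steps, Python scripts to look and compute and a tool call to move; the robot and the scene stay as the last step left them, time stands still between calls to the robot, and variables do not carry over. Pictures are saved under pics/ and viewed, at most 10 in all, crops included, and the job is handed in when it is done.

Besides the shell and the picture viewer there is one more tool, called after "Emit:" as a command line: name --argument value ..., lists and objects as JSON in quotes. send_rows: Moves the arm, as the interface text tells. Its arguments: {"type":"object","properties":{"rows":{"type":"array","items":{"type":"number","minimum":-1,"maximum":1}}},"required":["rows"]}

```bash
mkdir -p pics; ls
cat > h.py <<'E'
from plant import arm
import numpy as np, cv2
E
python3 - <<'E'
from h import *
for c in ("scene","top"):
    im=arm.grab_frame(c); cv2.imwrite(f"pics/{c}0.png",im)
    p=arm.camera_params(c); print(c,{k:(np.round(v,4).tolist() if k=="T" else v) for k,v in p.items()})
    for q in ("carton","board","fence","small_box","tin","jar"):
        print(q,[(np.round(d["uv"]).tolist(),round(d["score"],2)) for d in arm.look_for(q,c)])
s=arm.get_state();print(s["time"],s["force"],s["tcp_rot"])
E
```

```text
pics
scene {'fovy': 52.097131341821246, 'cx': 283.84134780024254, 'cy': 204.9489181345054, 'T': [[-0.2746, -0.7324, 0.6231, 1.1998], [0.9616, -0.2083, 0.1789, 0.1961], [-0.0013, 0.6482, 0.7614, 0.7556], [0.0, 0.0, 0.0, 1.0]]}
carton [([240.0, 171.0], 0.85), ([156.0, 242.0], 0.79), ([194.0, 128.0], 0.71)]
board [([339.0, 200.0], 0.91), ([238.0, 170.0], 0.2)]
fence [([384.0, 192.0], 0.88)]
small_box [([338.0, 200.0], 0.7), ([252.0, 253.0], 0.65)]
tin [([354.0, 261.0], 0.82)]
jar [([423.0, 181.0], 0.85)]
top {'fovy': 55.83416355464197, 'cx': 275.80987049052464, 'cy': 214.34279152481986, 'T': [[-0.0022, 0.9901, -0.1402, 0.5194], [-0.9998, -0.005, -0.0194, 0.0384], [-0.0199, 0.1401, 0.9899, 0.9547], [0.0, 0.0, 0.0, 1.0]]}
carton [([377.0, 142.0], 0.98), ([409.0, 294.0], 0.9), ([339.0, 242.0], 0.89)]
board [([340.0, 244.0], 0.69), ([244.0, 268.0], 0.6)]
fence [([200.0, 272.0], 0.93)]
small_box [([296.0, 171.0], 0.77)]
tin [([215.0, 182.0], 0.87)]
jar [([153.0, 293.0], 0.89)]
0.7 [-1.26316942 -0.39404003 -0.10938229] [ 9.89732848e-01  1.42929663e-01 -1.49905192e-05 -1.73219387e-05]
```

View pics/top0.png

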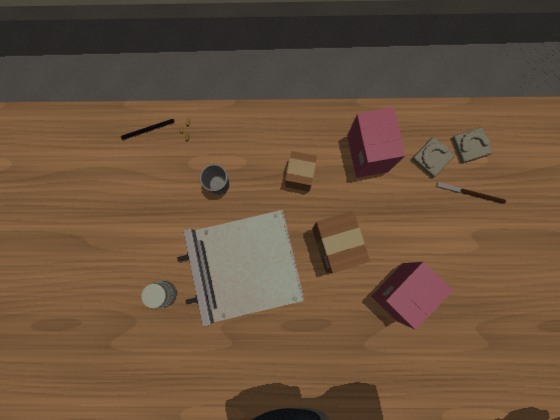

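View pics/scene0.png

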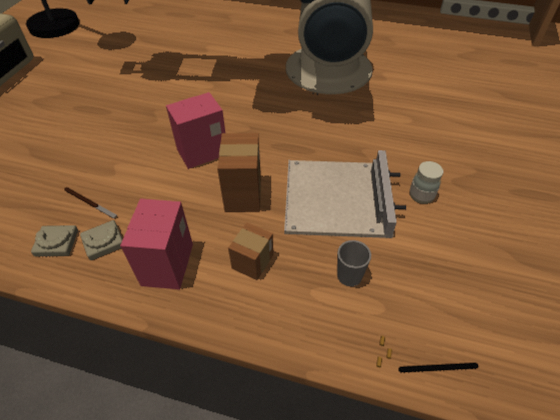

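The top picture shows three carton-like things: brown at (340,243), pink at (377,142) and pink at (412,295). The brown one fits, because it stands just before the board's step (x≈290-300) and isn't pink. I'll confirm it in an enlarged crop.

Run:
```python
import cv2
im=cv2.imread("pics/top0.png")[190:340,170:370]
cv2.imwrite("pics/crop.png",cv2.resize(im,None,fx=4,fy=4,interpolation=cv2.INTER_CUBIC))
```

```text
(no output)
```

View pics/crop.png

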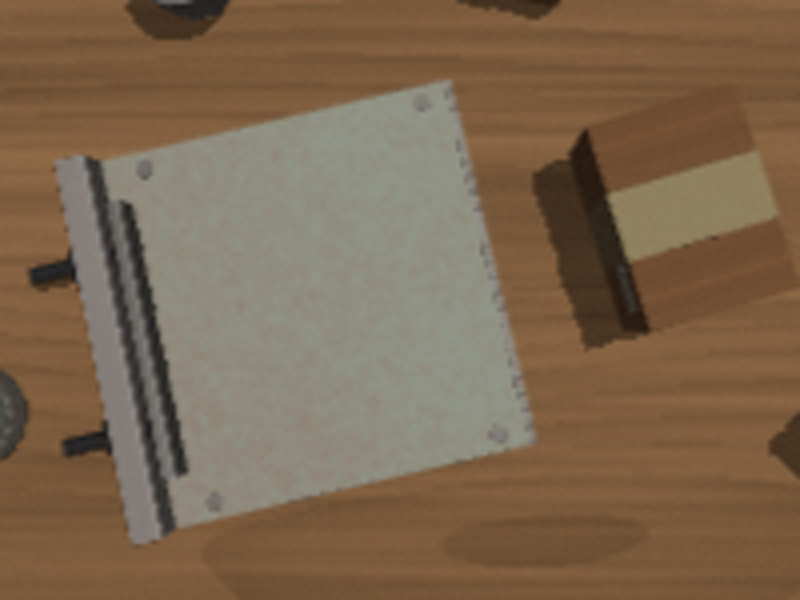

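The crop confirms the brown carton. Its top corners are at crop (590,130), (740,85), (798,290) and (648,333). The step runs from (452,82) to (533,440).

```bash
cat >> h.py <<'E'
def world(c,uv,z):
    p=arm.camera_params(c); f=210/np.tan(np.radians(p["fovy"])/2); T=np.array(p["T"])
    d=T[:3,:3]@np.array([(uv[0]-p["cx"])/f,-(uv[1]-p["cy"])/f,-1]); o=T[:3,3]
    return o+d*(z-o[2])/d[2]
def pix(c,P):
    p=arm.camera_params(c); f=210/np.tan(np.radians(p["fovy"])/2); T=np.array(p["T"])
    q=T[:3,:3].T@(np.array(P)-T[:3,3]); return np.array([p["cx"]+f*q[0]/-q[2],p["cy"]-f*q[1]/-q[2]])
E
python3 - <<'E'
from h import *
cr=lambda u,v:((u+.5)/4+170-.5,(v+.5)/4+190-.5)
A=world("top",cr(452,82),.012);B=world("top",cr(533,440),.012)
print("step",A,B,np.linalg.norm(A-B)); O=(A+B)/2; y=(B-A)/np.linalg.norm(B-A)
# board x = towards fence (+y world)
y=-y if np.cross(y,[0,0,1])[1]<0 else y
x=np.cross(y,[0,0,1]); print("origin",O,"x",x,np.arctan2(x[1],x[0]),"y",y)
C=[world("top",cr(*c),.14) for c in((590,130),(740,85),(798,290),(648,333))]
for i in range(4): e=C[(i+1)%4]-C[i]; print(np.linalg.norm(e),np.arctan2(e[1],e[0]))
m=np.mean(C,0); print("carton",m,"in board",(m-O)@x,(m-O)@y)
for n,c,z in(("plate",(130,203),.054),("plate2",(187,472),.054),("fence",(98,160),.055),("f2",(172,528),.055)):
    P=world("top",cr(*c),z);print(n,(P-O)@x,(P-O)@y)
for n,uv,z in(("sb",(298,160),.075),("tin",(214,176),.08),("jar",(153,296),.085),("pinkA",(380,128),.14),("pinkB",(420,285),.14)):
    P=world("top",uv,z);print(n,P,(P-O)@x,(P-O)@y)
E
```

```text
step [0.6630315  0.04049974 0.012     ] [ 0.45198572 -0.00566516  0.012     ] 0.21603591907788175
origin [0.55750861 0.01741729 0.012     ] x [-0.21369089  0.97690133  0.        ] 1.7861478952612462 y [-0.97690133 -0.21369089  0.        ]
0.08125102269408262 -1.2825300285564745
0.1086571157364316 -2.8981271053452744
0.07943278695819188 1.8442158384209177
0.10741182074956446 0.25996673506100326
carton [ 0.57730505 -0.08334381  0.14      ] in board -0.10266397318334741 0.0021925654750950684
plate 0.1958178899749164 -0.0737909612718077
plate2 0.1932461556503432 0.08039489213119248
fence 0.20889588639906354 -0.10186403725227464
f2 0.20712363968233957 0.10829345106409796
sb [0.76903692 0.00471344 0.075     ] -0.05761208142427416 -0.2039275902259977
tin [0.73175839 0.19556977 0.08      ] 0.1368018017960141 -0.20829440513500433
jar [0.46516959 0.32206085 0.085     ] 0.31733870536059106 0.02510656405811716
pinkA [ 0.81943406 -0.16806456  0.14      ] -0.23716854297425266 -0.21623953699000417
pinkB [ 0.48976977 -0.23528528  0.14      ] -0.23239030244711087 0.12017439898621841
```

Run:
```python
from h import *
from scipy.optimize import minimize
im=cv2.imread("pics/top0.png"); b,g,r=[im[...,i].astype(int) for i in range(3)]
m=((r-g>45)&(b>g-5)).astype(np.uint8)
n,l,s,c=cv2.connectedComponentsWithStats(m); 
O=np.array([.5575,.0174]); X=np.array([-.2137,.9769]); Y=np.array([-.9769,-.2137])
for i in range(1,n):
    if s[i,4]<400: continue
    M=(l==i).astype(np.uint8); print(s[i],c[i])
    def cor(p):
        ca,sa=np.cos(p[2]),np.sin(p[2])
        return [[p[0]+ca*a-sa*bb,p[1]+sa*a+ca*bb,z] for z in(0,.14) for a in(-.04,.04) for bb in(-.055,.055)]
    def cost(p):
        h=cv2.convexHull(np.array([pix("top",q) for q in cor(p)],np.float32)*8)
        K=np.zeros_like(M); cv2.fillConvexPoly(K,np.round(h).astype(int),1,shift=3); return 1-(K&M).sum()/(K|M).sum()
    w=world("top",c[i],.09)
    best=min((minimize(cost,[w[0],w[1],a],method="Nelder-Mead",options=dict(initial_simplex=[[w[0]+.02*i,w[1]+.02*j,a+k] for i,j,k in((0,0,0),(1,0,0),(0,1,0),(0,0,.3))])) for a in(0,.8,1.6,2.4)),key=lambda r:r.fun)
    print(best.x,best.fun)
    for q in cor(best.x)[:4]: q=np.array(q[:2])-O; print(np.round([q@X,q@Y],3))
```

```text
[ 357  107   48   55 1873] [380.66257341 134.37106247]
[ 0.8173829  -0.1748471   1.51029577] 0.3989620499513461
[-0.297 -0.255]
[-0.267 -0.149]
[-0.22  -0.277]
[-0.19  -0.171]
[ 387  262   66   68 2243] [419.03299153 295.30584039]Traceback (most recent call last):
  File "<stdin>", line 17, in <module>
  File "<stdin>", line 17, in <genexpr>
    res = _minimize_neldermead(fun, x0, args, callback, bounds=bounds,
                               **options)
    fxr = func(xr)
    fx = function(np.copy(x), *(wrapper_args + args))
  File "<stdin>", line 14, in cost
  File "h.py", line 8, in pix
    p=arm.camera_params(c); f=210/np.tan(np.radians(p["fovy"])/2); T=np.array(p["T"])
ValueError: time passes only in moves, steps and waits
```

```bash
sed -i 's/^def world/import functools\n@functools.cache\ndef cp(c): return arm.camera_params(c)\ndef world/; s/p=arm.camera_params(c);/p=cp(c);/' h.py
python3 - <<'E'
from h import *
im=cv2.imread("pics/top0.png"); b,g,r=[im[...,i].astype(int) for i in range(3)]
m=((r-g>45)&(b>g-5)).astype(np.uint8)
n,l,s,c=cv2.connectedComponentsWithStats(m)
O=np.array([.5575,.0174]); X=np.array([-.2137,.9769]); Y=np.array([-.9769,-.2137])
for i in range(1,n):
    if s[i,4]<400: continue
    R=cv2.minAreaRect(np.argwhere(l==i)[:,::-1].astype(np.float32)); print(R,s[i,4])
    for u in cv2.boxPoints(R): q=world("top",u,.14)[:2]-O; print(np.round(u),np.round([q@X,q@Y],3))
print(arm.get_state()["time"])
E
```

```text
((380.7705383300781, 134.2176513671875), (50.870201110839844, 37.854373931884766), 77.47119140625) 1873
[357. 113.] [-0.197 -0.259]
[394. 105.] [-0.279 -0.259]
[405. 155.] [-0.273 -0.147]
[368. 163.] [-0.193 -0.147]
((419.25006103515625, 295.2500305175781), (41.719295501708984, 53.740108489990234), 45.0) 2243
[386. 300.] [-0.158  0.133]
[424. 262.] [-0.252  0.076]
[453. 291.] [-0.293  0.146]
[415. 329.] [-0.2    0.201]
0.7
```

Emit:
send_rows --rows '[0.109,0.114,0.02,0,0,0.0477,0.5,0.109,0.114,0.02,0,0,0.0477,0.5,0.109,0.114,0.02,0,0,0.0477,0.5,0.109,0.114,0.02,0,0,0.0477,0.5,0.109,0.114,0.02,0,0,0.0477,0.5,0.109,0.114,0.02,0,0,0.0477,0.5,0.109,0.114,0.02,0,0,0.0477,0.5,0.109,0.114,0.02,0,0,0.0477,0.5,0.109,0.114,0.02,0,0,0.0477,0.5,0.109,0.114,0.02,0,0,0.0477,0.5,0.109,0.114,0.02,0.0452,0.0099,0,0.5,0.109,0.114,0.02,0.0452,0.0099,0,0.5]'

```text
time: 1.9
ee_pos: [0.5051, -0.2552, 0.2508]
tcp_rot: [0.619, 0.771, 0.092, -0.114]
force: [0.3, -0.0, -0.5]
grip_width: 0.497
grip_force: 0.0
```

```bash
cat >> h.py <<'E'
from scipy.spatial.transform import Rotation as Ro
O=np.array([.5575,.0174,0]); X=np.array([-.2137,.9769,0]); Y=np.array([-.9769,-.2137,0]); Z=np.array([0,0,1.])
def want(bx,by,z,tilt):
    "units of shift and turn from here to a pose in board coordinates"
    s=arm.get_state(); P=O+bx*X+by*Y+z*Z; R=Ro.from_quat(s["tcp_rot"])
    T=Ro.from_rotvec(-Y*np.radians(tilt))*Ro.from_matrix(np.c_[X,-Y,-Z])
    p=s["ee_pos"]; q=p-O
    print("t",round(s["time"],2),"board",np.round([q@X,q@Y,p[2]],4),"F",np.round([s["force"]@X,s["force"]@Y,s["force"][2]],2),"grip",round(s["grip_width"],2))
    print("shift",np.round((P-p)/.25,4),"turn",np.round((T*R.inv()).as_rotvec()/np.pi,4))
E
python3 -c "
from h import *
want(-.168,-.02,.22,25)"
```

```text
t 1.9 board [-0.2551  0.1095  0.2508] F [-0.09 -0.24 -0.55] grip 0.5
shift [ 0.4314  0.451  -0.1233] turn [ 0.0441  0.0101 -0.0008]
```

Emit:
send_rows --rows '[0.108,0.113,-0.03,0.0441,0.0101,-0.0008,0.5,0.108,0.113,-0.03,0,0,0,0.5,0.108,0.113,-0.03,0,0,0,0.5,0.108,0.113,-0.03,0,0,0,0.5,0,0,0,0,0,0,0.5,0,0,0,0,0,0,0.5]'

```text
time: 2.5
ee_pos: [0.6119, -0.1438, 0.2185]
tcp_rot: [0.613, 0.76, 0.134, -0.168]
force: [0.3, -1.1, 0.6]
grip_width: 0.501
grip_force: 0.0
```

```bash
python3 -c "
from h import *
want(-.168,-.02,.02,25)"
```

```text
t 2.5 board [-0.1691 -0.0187  0.2185] F [-1.1  -0.07  0.58] grip 0.5
shift [ 0.0041  0.0054 -0.7941] turn [ 0.0012 -0.0006  0.0005]
```

Emit:
send_rows --rows '[0.004,0.005,-0.12,0,0,0,0.5,0,0,-0.12,0,0,0,0.5,0,0,-0.12,0,0,0,0.5,0,0,-0.12,0,0,0,0.5,0,0,-0.12,0,0,0,0.5,0,0,-0.12,0,0,0,0.5,0,0,-0.074,0,0,0,0.5,0,0,0,0,0,0,0.5]'

```text
time: 3.3
ee_pos: [0.6113, -0.1434, 0.0187]
tcp_rot: [0.614, 0.759, 0.134, -0.169]
force: [-0.0, -0.6, -0.3]
grip_width: 0.5
grip_force: 0.0
```

```bash
python3 -c "
from h import *
want(-.168,-.02,.02,25)
cv2.imwrite('pics/s1.png',arm.grab_frame('scene')[80:330,80:460])"
```

```text
t 3.3 board [-0.1686 -0.0182  0.0187] F [-0.6   0.15 -0.32] grip 0.5
shift [0.0064 0.0037 0.0054] turn [ 0.0007 -0.0014  0.0013]
```

View pics/s1.png

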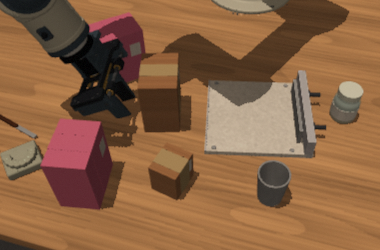

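The gripper stands behind the brown carton at crop (160,95), which is still upright and untouched. Next is the low push.

Emit:
send_rows --rows '[-0.0026,0.0117,0,0,0,0,0.5,-0.0026,0.0117,0,0,0,0,0.5,-0.0026,0.0117,0,0,0,0,0.5,-0.0026,0.0117,0,0,0,0,0.5,-0.0026,0.0117,0,0,0,0,0.5,-0.0026,0.0117,0,0,0,0,0.5,-0.0026,0.0117,0,0,0,0,0.5,-0.0026,0.0117,0,0,0,0,0.5,-0.0026,0.0117,0,0,0,0,0.5,-0.0026,0.0117,0,0,0,0,0.5]'

```text
time: 4.35
ee_pos: [0.6064, -0.114, 0.0204]
tcp_rot: [0.614, 0.76, 0.134, -0.167]
force: [0.6, -4.4, 0.1]
grip_width: 0.5
grip_force: 1.8
```

```bash
python3 -c "
from h import *
want(-.1,-.02,.02,25)"
```

```text
t 4.35 board [-0.1389 -0.0197  0.0204] F [-4.39  0.38  0.11] grip 0.5
shift [-0.032   0.1521 -0.0017] turn [ 0.0014 -0.0003  0.001 ]
```

Emit:
send_rows --rows '[-0.0026,0.0117,0,0,0,0,0.5,-0.0026,0.0117,0,0,0,0,0.5,-0.0026,0.0117,0,0,0,0,0.5,-0.0026,0.0117,0,0,0,0,0.5,-0.0026,0.0117,0,0,0,0,0.5,-0.0026,0.0117,0,0,0,0,0.5,-0.0026,0.0117,0,0,0,0,0.5,-0.0026,0.0117,0,0,0,0,0.5,-0.0026,0.0117,0,0,0,0,0.5,-0.0026,0.0117,0,0,0,0,0.5,-0.0026,0.0117,0,0,0,0,0.5]'

```text
time: 5.45
ee_pos: [0.5991, -0.0815, 0.0204]
tcp_rot: [0.614, 0.76, 0.134, -0.168]
force: [0.7, -3.5, 0.0]
grip_width: 0.499
grip_force: 1.8
```

```bash
python3 -c "
from h import *
want(-.0945,-.02,.02,25)
im=arm.grab_frame('top')[190:340,170:370]
cv2.imwrite('pics/t2.png',cv2.resize(im,None,fx=3,fy=3))"
```

```text
t 5.45 board [-0.1055 -0.0195  0.0204] F [-3.6   0.06  0.01] grip 0.5
shift [-0.0075  0.0436 -0.0017] turn [ 0.0012 -0.0004  0.001 ]
```

View pics/t2.png

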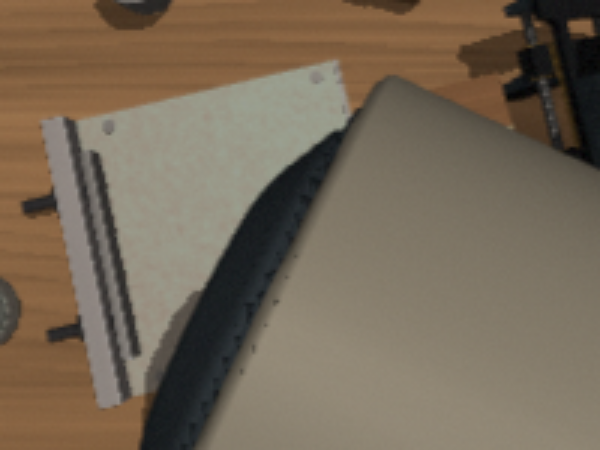

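The arm hides the carton in the top view, so I'll go on slowly by feel.

Emit:
send_rows --rows '[-0.0009,0.0039,0,0,0,0,0.5,-0.0009,0.0039,0,0,0,0,0.5,-0.0009,0.0039,0,0,0,0,0.5,-0.0009,0.0039,0,0,0,0,0.5,-0.0009,0.0039,0,0,0,0,0.5,-0.0009,0.0039,0,0,0,0,0.5,-0.0009,0.0039,0,0,0,0,0.5,-0.0009,0.0039,0,0,0,0,0.5]'

```text
time: 6.3
ee_pos: [0.5974, -0.0739, 0.0204]
tcp_rot: [0.614, 0.76, 0.134, -0.168]
force: [1.1, -3.4, 0.4]
grip_width: 0.503
grip_force: 1.8
```

Emit:
send_rows --rows '[-0.0009,0.0039,0,0,0,0,0.5,-0.0009,0.0039,0,0,0,0,0.5,-0.0009,0.0039,0,0,0,0,0.5]'

```text
time: 6.6
ee_pos: [0.5966, -0.071, 0.0204]
tcp_rot: [0.614, 0.76, 0.134, -0.168]
force: [0.6, -3.9, 0.4]
grip_width: 0.498
grip_force: 1.8
```

Emit:
send_rows --rows '[-0.0009,0.0039,0,0,0,0,0.5,-0.0009,0.0039,0,0,0,0,0.5]'

```text
time: 6.8
ee_pos: [0.5962, -0.069, 0.0204]
tcp_rot: [0.614, 0.76, 0.134, -0.168]
force: [1.0, -4.2, -0.5]
grip_width: 0.498
grip_force: 1.8
```

Emit:
send_rows --rows '[-0.0009,0.0039,0,0,0,0,0.5,-0.0009,0.0039,0,0,0,0,0.5]'

```text
time: 7.0
ee_pos: [0.5957, -0.0671, 0.0204]
tcp_rot: [0.614, 0.76, 0.134, -0.168]
force: [0.6, -3.3, 1.4]
grip_width: 0.503
grip_force: 1.8
```

```bash
python3 -c "
from h import *
want(-.0945,-.02,.02,25)
im=arm.grab_frame('scene')[110:260,190:400]
cv2.imwrite('pics/s3.png',cv2.resize(im,None,fx=3.8,fy=3.8,interpolation=cv2.INTER_CUBIC))
for y in(-.11,.11): print(pix('scene',O+y*Y+.012*Z))
for y in(-.055,.055): print(pix('scene',O+y*Y-.08*X),pix('scene',O+y*Y),pix('scene',O+y*Y+.14*Z))"
```

```text
t 7.0 board [-0.0907 -0.0193  0.0204] F [-3.35  0.1   1.42] grip 0.5
shift [ 0.006  -0.0142 -0.0016] turn [ 0.0012 -0.0004  0.001 ]
[283.16006426 231.81988436]
[288.79477521 161.08140822]
[249.54786713 213.85416118] [284.72323028 215.54530166] [284.74497701 171.79366127]
[254.71306169 178.92540054] [287.50536825 180.38969535] [287.84214701 135.96068812]
```

View pics/s3.png

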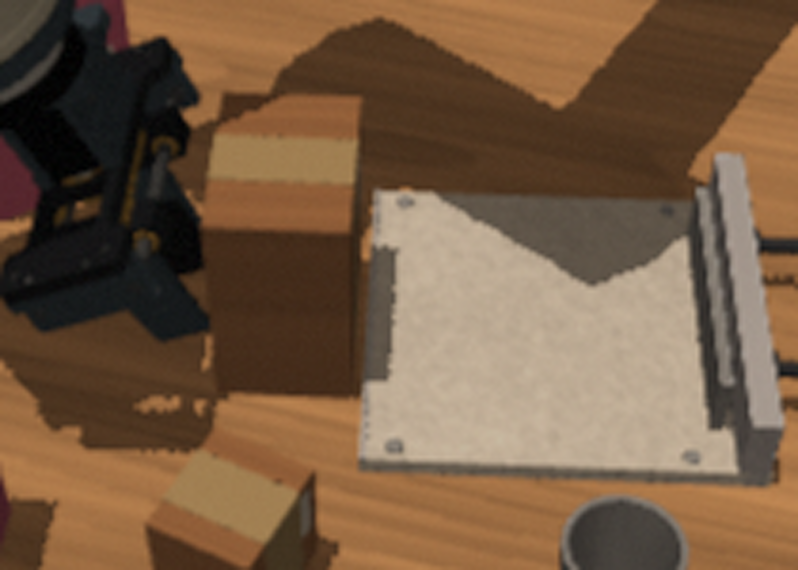

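The carton stands upright, with its foot at crop (355,395), and the step edge at about (362,395). A gap of about 2 mm remains.

Emit:
send_rows --rows '[-0.0009,0.0039,0,0,0,0,0.5,-0.0009,0.0039,0,0,0,0,0.5]'

```text
time: 7.25
ee_pos: [0.5953, -0.0652, 0.0204]
tcp_rot: [0.614, 0.76, 0.134, -0.168]
force: [1.0, -3.5, 0.3]
grip_width: 0.504
grip_force: 1.8
```

Emit:
send_rows --rows '[-0.0009,0.0039,0,0,0,0,0.5]'

```text
time: 7.35
ee_pos: [0.5951, -0.0642, 0.0204]
tcp_rot: [0.614, 0.76, 0.134, -0.168]
force: [0.9, -3.5, 0.1]
grip_width: 0.5
grip_force: 1.8
```

Emit:
send_rows --rows '[-0.0009,0.0039,0,0,0,0,0.5]'

```text
time: 7.45
ee_pos: [0.5949, -0.0632, 0.0204]
tcp_rot: [0.614, 0.76, 0.134, -0.168]
force: [1.2, -2.9, 0.8]
grip_width: 0.503
grip_force: 1.8
```

Emit:
send_rows --rows '[-0.0009,0.0039,0,0,0,0,0.5]'

```text
time: 7.55
ee_pos: [0.5947, -0.0622, 0.0204]
tcp_rot: [0.614, 0.76, 0.134, -0.168]
force: [0.5, -3.0, -0.0]
grip_width: 0.499
grip_force: 1.8
```

Emit:
send_rows --rows '[-0.0009,0.0039,0,0,0,0,0.5]'

```text
time: 7.65
ee_pos: [0.5944, -0.0612, 0.0204]
tcp_rot: [0.614, 0.76, 0.134, -0.168]
force: [1.5, -3.9, -0.6]
grip_width: 0.498
grip_force: 1.8
```

Emit:
send_rows --rows '[-0.0009,0.0039,0,0,0,0,0.5]'

```text
time: 7.75
ee_pos: [0.5944, -0.0604, 0.0205]
tcp_rot: [0.614, 0.76, 0.134, -0.167]
force: [3.3, -6.5, 1.0]
grip_width: 0.501
grip_force: 3.2
```

Emit:
send_rows --rows '[-0.0004,0.002,0,0,0,0,0.5]'

```text
time: 7.85
ee_pos: [0.5946, -0.0601, 0.0205]
tcp_rot: [0.614, 0.76, 0.134, -0.167]
force: [4.1, -5.5, 0.9]
grip_width: 0.504
grip_force: 3.5
```

Emit:
send_rows --rows '[-0.0004,0.002,0,0,0,0,0.5]'

```text
time: 7.95
ee_pos: [0.5947, -0.0599, 0.0206]
tcp_rot: [0.614, 0.76, 0.134, -0.167]
force: [2.4, -9.0, 2.7]
grip_width: 0.502
grip_force: 4.6
```

The force rose to about 9 N, so the foot is against the step. I'll back off, rise and centre.

Emit:
send_rows --rows '[0.0026,-0.0117,0,0,0,0,0.5,0.0026,-0.0117,0,0,0,0,0.5,-0.0247,-0.0054,0.13,0,0,0,0.5,-0.0247,-0.0054,0.13,0,0,0,0.5,-0.0247,-0.0054,0.13,0,0,0,0.5,0,0,0,0,0,0,0.5]'

```text
time: 8.55
ee_pos: [0.5778, -0.0698, 0.1216]
tcp_rot: [0.614, 0.76, 0.135, -0.166]
force: [-0.1, -0.5, -0.9]
grip_width: 0.503
grip_force: 0.0
```

```bash
python3 -c "
from h import *
want(-.0834,0,.118,25)
im=arm.grab_frame('scene')[110:260,190:400]
cv2.imwrite('pics/s4.png',cv2.resize(im,None,fx=3.8,fy=3.8,interpolation=cv2.INTER_CUBIC))"
```

```text
t 8.55 board [-0.0896 -0.0012  0.1216] F [-0.46  0.22 -0.95] grip 0.5
shift [-0.01    0.0231 -0.0143] turn [0.0017 0.001  0.001 ]
```

View pics/s4.png

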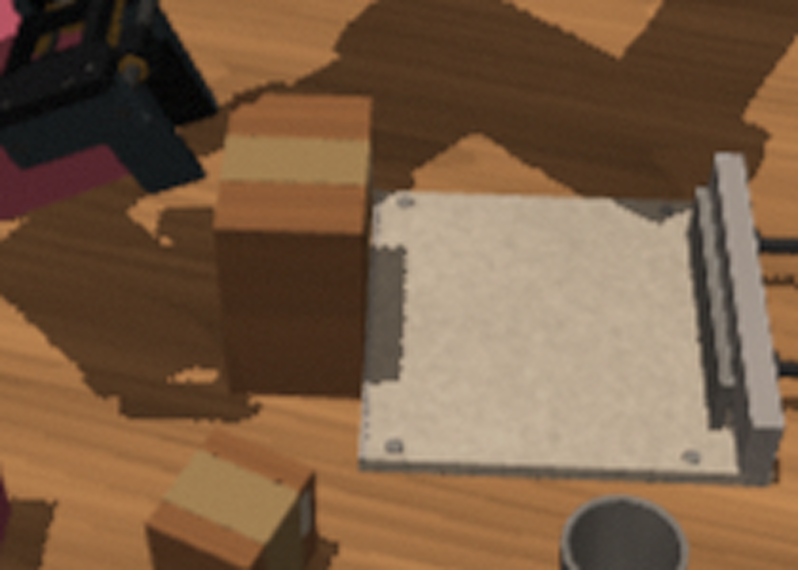

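The foot is flush with the step and the fingertip stands behind the upper edge at crop (205,180). Next is the high push.

Emit:
send_rows --rows '[-0.0017,0.0078,0,0,0,0,0.5,-0.0017,0.0078,0,0,0,0,0.5,-0.0017,0.0078,0,0,0,0,0.5,-0.0017,0.0078,0,0,0,0,0.5,-0.0017,0.0078,0.004,0,0,0,0.5,-0.0017,0.0078,0.004,0,0,0,0.5,-0.0017,0.0078,0.004,0,0,0,0.5,-0.0017,0.0078,0.004,0,0,0,0.5]'

```text
time: 9.4
ee_pos: [0.5734, -0.0535, 0.122]
tcp_rot: [0.614, 0.76, 0.134, -0.168]
force: [-0.3, 0.1, -0.2]
grip_width: 0.502
grip_force: 0.0
```

Emit:
send_rows --rows '[-0.0026,0.0117,0.008,0,0,0,0.5,-0.0026,0.0117,0.008,0,0,0,0.5,-0.0026,0.0117,0.008,0,0,0,0.5,-0.0026,0.0117,0.008,0,0,0,0.5]'

```text
time: 9.8
ee_pos: [0.5707, -0.0417, 0.1302]
tcp_rot: [0.614, 0.76, 0.134, -0.168]
force: [0.3, 0.8, 0.1]
grip_width: 0.5
grip_force: 0.0
```

```bash
python3 -c "
from h import *
want(-.0834,0,.118,25)
im=arm.grab_frame('scene')[110:260,190:400]
cv2.imwrite('pics/s5.png',cv2.resize(im,None,fx=3.8,fy=3.8,interpolation=cv2.INTER_CUBIC))"
```

```text
t 9.8 board [-0.0605 -0.0003  0.1302] F [ 0.68 -0.51  0.06] grip 0.5
shift [ 0.0184 -0.0897 -0.0486] turn [ 0.0012 -0.0004  0.001 ]
```

View pics/s5.png

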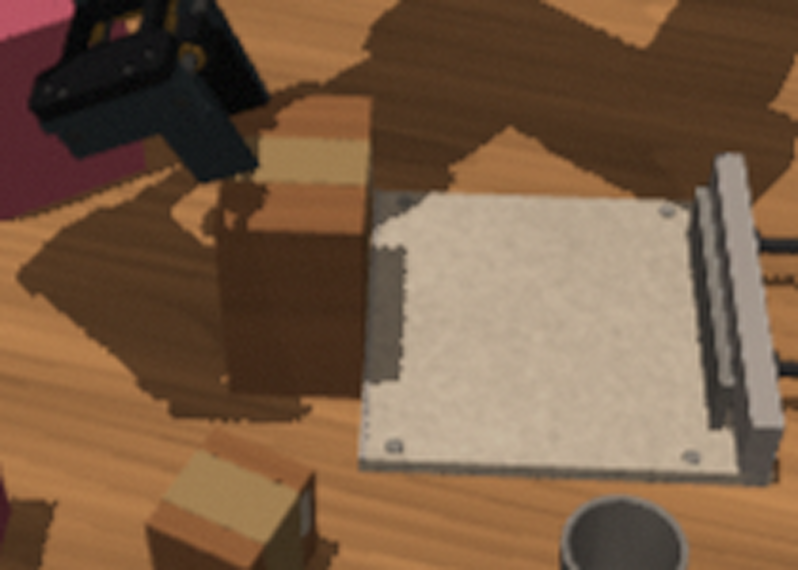

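```bash
python3 -c "
from h import *
s=arm.get_state();R=Ro.from_quat(s['tcp_rot']).as_matrix();p=s['ee_pos'];print(np.round(R,2))
for x in(-.016,0,.016):
  for y in(-.036,.036): P=p+R@[x,y,0]; q=P-O; print(x,y,np.round([q@X,q@Y,P[2]],3),np.round((pix('scene',P)-[190,110])*3.8))
for x in(-.08,0):
  for y in(-.055,.055): print('top',np.round((pix('scene',O+x*X+y*Y+.14*Z)-[190,110])*3.8),'bot',np.round((pix('scene',O+x*X+y*Y)-[190,110])*3.8))
print([d for d in arm.look_for('carton','scene')])
" | tee /tmp/o
```

```text
[[-0.19  0.98 -0.09]
 [ 0.89  0.21  0.41]
 [ 0.42 -0.   -0.91]]
-0.016 -0.036 [-0.075  0.036  0.124] [240. 137.]
-0.016 0.036 [-0.075 -0.036  0.124] [226. 226.]
0 -0.036 [-0.06   0.036  0.13 ] [265. 129.]
0 0.036 [-0.06  -0.036  0.13 ] [251. 218.]
0.016 -0.036 [-0.046  0.036  0.137] [290. 122.]
0.016 0.036 [-0.046 -0.036  0.137] [278. 210.]
top [210. 228.] bot [226. 395.]
top [233.  93.] bot [246. 262.]
top [360. 235.] bot [360. 401.]
top [372.  99.] bot [371. 267.]
[{'uv': [156.8, 241.1], 'score': 0.85}, {'uv': [270.8, 174.8], 'score': 0.72}, {'uv': [189.3, 128.0], 'score': 0.61}]
```

The scene view shows the fingers at crop (240,170) above the carton's top. Their true ends lie about 25 mm behind the reported TCP, which also explains the low-push contact. I'll back off, lower and push again.

Emit:
send_rows --rows '[0.0128,-0.0586,0.01,0,0,0,0.5,0.0128,-0.0586,0,0,0,0,0.5,0,0,-0.07,0,0,0,0.5,0,0,-0.07,0,0,0,0.5,0,0,0,0,0,0,0.5]'

```text
time: 10.4
ee_pos: [0.5764, -0.0722, 0.0956]
tcp_rot: [0.614, 0.759, 0.134, -0.169]
force: [-0.7, 0.9, -0.6]
grip_width: 0.499
grip_force: 0.0
```

Emit:
send_rows --rows '[-0.0017,0.0078,0,0,0,0,0.5,-0.0017,0.0078,0,0,0,0,0.5,-0.0017,0.0078,0,0,0,0,0.5,-0.0017,0.0078,0,0,0,0,0.5,-0.0017,0.0078,0,0,0,0,0.5]'

```text
time: 10.9
ee_pos: [0.5756, -0.0618, 0.098]
tcp_rot: [0.614, 0.76, 0.134, -0.167]
force: [1.4, -4.8, 5.1]
grip_width: 0.497
grip_force: 2.5
```

Emit:
send_rows --rows '[-0.0017,0.0078,0,0,0,0,0.5,-0.0017,0.0078,0,0,0,0,0.5,-0.0017,0.0078,0,0,0,0,0.5]'

```text
time: 11.2
ee_pos: [0.5738, -0.0556, 0.0975]
tcp_rot: [0.614, 0.76, 0.134, -0.168]
force: [0.5, -3.8, 5.1]
grip_width: 0.498
grip_force: 2.4
```

Emit:
send_rows --rows '[-0.0026,0.0117,0.008,0,0,0,0.5,-0.0026,0.0117,0.008,0,0,0,0.5,-0.0026,0.0117,0.008,0,0,0,0.5,-0.0026,0.0117,0.008,0,0,0,0.5,-0.0026,0.0117,0.006,0,0,0,0.5,-0.0026,0.0117,0.006,0,0,0,0.5]'

```text
time: 11.8
ee_pos: [0.5696, -0.0377, 0.1085]
tcp_rot: [0.614, 0.76, 0.134, -0.168]
force: [-0.6, -0.8, 0.3]
grip_width: 0.502
grip_force: 0.5
```

Emit:
send_rows --rows '[-0.0026,0.0117,0.006,0,0,0,0.5,-0.0026,0.0117,0.006,0,0,0,0.5,-0.0026,0.0117,0.006,0,0,0,0.5,-0.0026,0.0117,0.006,0,0,0,0.5,-0.0026,0.0117,0.004,0,0,0,0.5,-0.0026,0.0117,0.004,0,0,0,0.5]'

```text
time: 12.4
ee_pos: [0.5659, -0.0203, 0.1165]
tcp_rot: [0.614, 0.76, 0.134, -0.168]
force: [-0.7, -0.7, -1.1]
grip_width: 0.495
grip_force: 0.3
```

Emit:
send_rows --rows '[-0.0026,0.0117,0.003,0,0,0,0.5,-0.0026,0.0117,0.003,0,0,0,0.5,-0.0026,0.0117,0.002,0,0,0,0.5,-0.0026,0.0117,0.002,0,0,0,0.5]'

```text
time: 12.8
ee_pos: [0.5633, -0.0086, 0.119]
tcp_rot: [0.614, 0.76, 0.134, -0.168]
force: [-0.2, -1.3, -0.1]
grip_width: 0.5
grip_force: 0.2
```

Emit:
send_rows --rows '[-0.0026,0.0117,0.002,0,0,0,0.5,-0.0026,0.0117,0.002,0,0,0,0.5,-0.0026,0.0117,0,0,0,0,0.5,-0.0026,0.0117,0,0,0,0,0.5]'

```text
time: 13.2
ee_pos: [0.5607, 0.0031, 0.1199]
tcp_rot: [0.614, 0.76, 0.134, -0.168]
force: [-0.3, -0.3, 0.1]
grip_width: 0.5
grip_force: 0.2
```

Emit:
send_rows --rows '[-0.0026,0.0117,0,0,0,0,0.5,-0.0026,0.0117,0,0,0,0,0.5,-0.0026,0.0117,0,0,0,0,0.5,-0.0026,0.0117,0,0,0,0,0.5,0,0,0,0,0,0,0.5,0,0,0,0,0,0,0.5]'

```text
time: 13.8
ee_pos: [0.5582, 0.0146, 0.1199]
tcp_rot: [0.614, 0.76, 0.134, -0.168]
force: [0.4, -0.5, -0.4]
grip_width: 0.5
grip_force: 0.0
```

```bash
python3 -c "
from h import *
want(-.05,0,.15,25)
im=arm.grab_frame('scene')[80:260,150:410]
cv2.imwrite('pics/s6.png',cv2.resize(im,None,fx=3,fy=3,interpolation=cv2.INTER_CUBIC))"
```

```text
t 13.8 board [-2.900e-03 -1.000e-04  1.199e-01] F [-0.58 -0.33 -0.44] grip 0.5
shift [ 0.04   -0.1842  0.1204] turn [ 0.0012 -0.0004  0.001 ]
```

View pics/s6.png

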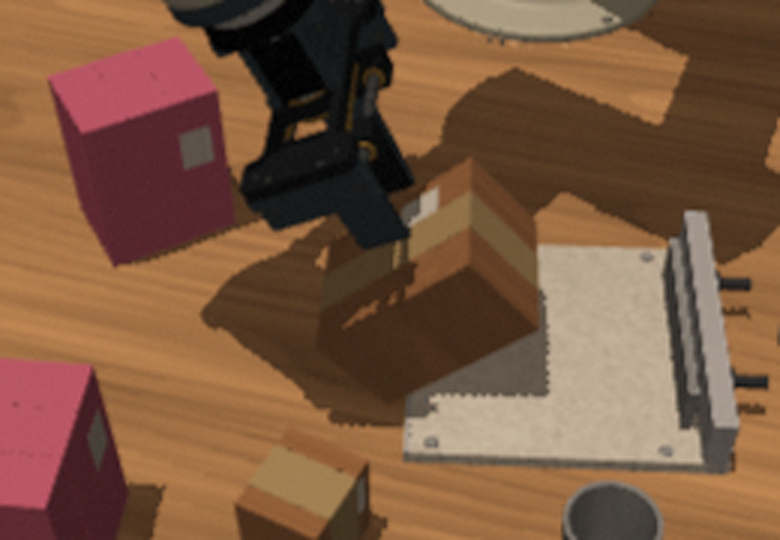

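The picture shows the carton leaning over the step, with its top edge at crop (470,260), past or near the balance point. I'll nudge it slightly further and let it fall.

Emit:
send_rows --rows '[-0.0026,0.0117,0,0,0,0,0.5,-0.0026,0.0117,0,0,0,0,0.5,0,0,0,0,0,0,0.5,0,0,0,0,0,0,0.5,0,0,0,0,0,0,0.5,0,0,0,0,0,0,0.5]'

```text
time: 14.45
ee_pos: [0.5569, 0.0203, 0.1199]
tcp_rot: [0.614, 0.76, 0.134, -0.168]
force: [-0.2, -1.1, -0.2]
grip_width: 0.501
grip_force: 0.0
```

Run:
```python
from h import *
want(-.05,0,.17,0)
im=arm.grab_frame('scene'); cv2.imwrite('pics/s7.png',im)
b,g,r=[cv2.GaussianBlur(im,(3,3),0)[...,i].astype(int) for i in range(3)]
# row profile across board near predicted lying carton top edge (x .128, z .092) and base end
for n,P in(('top end hi',(.128,0,.092)),('base hi',(-.012,0,.092)),('free board',(.16,0,.012)),('tophi-inside',(.1,-.03,.092)),('side',(.06,-.055,.05))):
    u=pix('scene',O+P[0]*X+P[1]*Y+P[2]*Z); i,j=int(u[1]),int(u[0]); print(n,u.round(),im[i,j])
```

```text
t 14.45 board [ 3.000e-03 -1.000e-04  1.199e-01] F [-1.07  0.48 -0.19] grip 0.5
shift [ 0.045  -0.2071  0.2003] turn [-0.1345 -0.0298  0.0011]
top end hi [345. 172.] [148 170 189]
base hi [281. 169.] [38 60 78]
free board [355. 197.] [147 170 188]
tophi-inside [332. 181.] [ 57  95 147]
side [312. 202.] [24 42 67]
```

Emit:
send_rows --rows '[0,0,0.12,0,0,0,0.5,0.0128,-0.0586,0.06,0,0,0,0.5,0.0128,-0.0586,0,0,0,0,0.5,0.0128,-0.0586,0,0,0,0,0.5,0.0128,-0.0586,0,0,0,0,0.5,0,0,0,0,0,0,0.5]'

```text
time: 15.1
ee_pos: [0.57, -0.0402, 0.1639]
tcp_rot: [0.614, 0.759, 0.134, -0.168]
force: [-0.1, 0.7, 0.7]
grip_width: 0.498
grip_force: 0.0
```

Run:
```python
from h import *
want(-.045,0,.02,25)
im=arm.grab_frame('scene'); cv2.imwrite('pics/s8.png',im)
im=cv2.GaussianBlur(im,(3,3),0)
for y,z in((-.03,.092),(.03,.092),(-.055,.05)):
  print(y,z)
  for x in np.arange(-.04,.161,.01):
    u=pix('scene',O+x*X+y*Y+z*Z); print(round(x,3),im[int(round(u[1])),int(round(u[0]))],end=' ')
  print()
cv2.imwrite('pics/s8c.png',cv2.resize(im[80:260,150:410],None,fx=3,fy=3))
```

```text
t 15.1 board [-0.059   0.0002  0.1639] F [ 0.71 -0.01  0.69] grip 0.5
shift [-0.0113  0.0548 -0.5755] turn [ 0.0012 -0.0007  0.0016]
-0.03 0.092
-0.04 [35 57 85] -0.03 [ 52  88 136] -0.02 [ 54  91 139] -0.01 [ 54  91 141] 0.0 [ 54  90 140] 0.01 [ 55  93 143] 0.02 [ 55  93 143] 0.03 [ 55  93 143] 0.04 [ 55  92 143] 0.05 [ 54  89 139] 0.06 [ 55  92 142] 0.07 [ 55  92 143] 0.08 [ 55  92 143] 0.09 [ 56  94 145] 0.1 [ 56  94 145] 0.11 [105 123 139] 0.12 [145 167 186] 0.13 [146 168 187] 0.14 [144 166 184] 0.15 [147 170 188] 0.16 [145 168 186] 
0.03 0.092
-0.04 [ 70 115 167] -0.03 [ 55  92 142] -0.02 [ 56  94 146] -0.01 [ 57  95 148] 0.0 [ 55  94 145] 0.01 [ 56  94 146] 0.02 [ 57  97 149] 0.03 [ 56  94 145] 0.04 [ 97 127 164] 0.05 [159 180 195] 0.06 [159 180 196] 0.07 [159 180 196] 0.08 [ 59  97 148] 0.09 [ 56  95 146] 0.1 [ 55  92 141] 0.11 [120 148 174] 0.12 [120 149 175] 0.13 [114 143 172] 0.14 [138 161 182] 0.15 [138 162 183] 0.16 [129 155 179] 
-0.055 0.05
-0.04 [30 50 74] -0.03 [27 44 69] -0.02 [26 44 67] -0.01 [25 43 66] 0.0 [27 45 69] 0.01 [26 44 69] 0.02 [27 46 71] 0.03 [28 46 71] 0.04 [26 43 67] 0.05 [25 42 64] 0.06 [26 43 66] 0.07 [25 43 66] 0.08 [26 43 67] 0.09 [27 45 68] 0.1 [25 42 66] 0.11 [70 83 94] 0.12 [146 169 187] 0.13 [148 171 189] 0.14 [147 170 188] 0.15 [145 168 187] 0.16 [149 172 190]
```

The carton now lies flat, spanning board x from about -0.034 to 0.108 and square to the board. I'll descend behind its base end and push.

Emit:
send_rows --rows '[0,0,-0.115,0,0,0,0.5,0,0,-0.115,0,0,0,0.5,0,0,-0.115,0,0,0,0.5,0,0,-0.115,0,0,0,0.5,0,0,-0.1,0,0,0,0.5,0,0,0,0,0,0,0.5]'

```text
time: 15.75
ee_pos: [0.5675, -0.0371, 0.0221]
tcp_rot: [0.614, 0.759, 0.133, -0.17]
force: [0.3, 0.4, 1.2]
grip_width: 0.5
grip_force: 0.0
```

Emit:
send_rows --rows '[-0.0026,0.0117,0,0,0,0,0.5,-0.0026,0.0117,0,0,0,0,0.5,-0.0026,0.0117,0,0,0,0,0.5,-0.0026,0.0117,0,0,0,0,0.5,-0.0026,0.0117,0,0,0,0,0.5,-0.0026,0.0117,0,0,0,0,0.5,-0.0026,0.0117,0,0,0,0,0.5,-0.0026,0.0117,0,0,0,0,0.5,-0.0026,0.0117,0,0,0,0,0.5,-0.0026,0.0117,0,0,0,0,0.5]'

```text
time: 16.75
ee_pos: [0.5634, -0.009, 0.025]
tcp_rot: [0.614, 0.76, 0.134, -0.167]
force: [1.2, -4.9, 2.2]
grip_width: 0.502
grip_force: 2.5
```

Emit:
send_rows --rows '[-0.0026,0.0117,0,0,0,0,0.5,-0.0026,0.0117,0,0,0,0,0.5,-0.0026,0.0117,0,0,0,0,0.5,-0.0026,0.0117,0,0,0,0,0.5,-0.0026,0.0117,0,0,0,0,0.5,-0.0026,0.0117,0,0,0,0,0.5,-0.0026,0.0117,0,0,0,0,0.5,-0.0026,0.0117,0,0,0,0,0.5,-0.0026,0.0117,0,0,0,0,0.5,-0.0026,0.0117,0,0,0,0,0.5]'

```text
time: 17.75
ee_pos: [0.5568, 0.0204, 0.025]
tcp_rot: [0.614, 0.76, 0.134, -0.167]
force: [1.4, -4.8, 3.3]
grip_width: 0.502
grip_force: 2.5
```

Emit:
send_rows --rows '[-0.0026,0.0117,0,0,0,0,0.5,-0.0026,0.0117,0,0,0,0,0.5,-0.0026,0.0117,0,0,0,0,0.5,-0.0026,0.0117,0,0,0,0,0.5,-0.0026,0.0117,0,0,0,0,0.5,-0.0026,0.0117,0,0,0,0,0.5]'

```text
time: 18.35
ee_pos: [0.5529, 0.038, 0.025]
tcp_rot: [0.614, 0.76, 0.134, -0.167]
force: [0.6, -6.5, 3.5]
grip_width: 0.501
grip_force: 2.5
```

Run:
```python
from h import *
want(.05,0,.025,25)
im=cv2.GaussianBlur(arm.grab_frame('scene'),(3,3),0)
for y,z in((-.04,.092),(.045,.092),(-.055,.05)):
  print(y,z)
  for x in np.arange(.13,.21,.005):
    u=pix('scene',O+x*X+y*Y+z*Z); print(round(x,3),im[int(round(u[1])),int(round(u[0])),2],end=' ')
  print()
x=.11
for z in(.092,): print([(round(y,3),int(im[int(round(u[1])),int(round(u[0])),2])) for y in np.arange(-.08,.081,.005) for u in [pix('scene',O+x*X+y*Y+z*Z)]])
```

```text
t 18.35 board [0.0211 0.0001 0.025 ] F [-6.48  0.84  3.54] grip 0.5
shift [-2.440e-02  1.131e-01  1.000e-04] turn [ 0.0013 -0.0003  0.001 ]
-0.04 0.092
0.13 153 0.135 151 0.14 146 0.145 143 0.15 143 0.155 144 0.16 147 0.165 164 0.17 186 0.175 184 0.18 172 0.185 79 0.19 61 0.195 130 0.2 101 0.205 128 
0.045 0.092
0.13 183 0.135 161 0.14 146 0.145 146 0.15 146 0.155 145 0.16 145 0.165 118 0.17 79 0.175 77 0.18 79 0.185 84 0.19 81 0.195 66 0.2 58 0.205 73 
-0.055 0.05
0.13 67 0.135 67 0.14 68 0.145 70 0.15 69 0.155 68 0.16 70 0.165 88 0.17 111 0.175 194 0.18 194 0.185 194 0.19 175 0.195 79 0.2 55 0.205 125 
[(np.float64(-0.08), 68), (np.float64(-0.075), 67), (np.float64(-0.07), 67), (np.float64(-0.065), 67), (np.float64(-0.06), 66), (np.float64(-0.055), 95), (np.float64(-0.05), 124), (np.float64(-0.045), 146), (np.float64(-0.04), 146), (np.float64(-0.035), 142), (np.float64(-0.03), 141), (np.float64(-0.025), 143), (np.float64(-0.02), 145), (np.float64(-0.015), 151), (np.float64(-0.01), 161), (np.float64(-0.005), 161), (np.float64(0.0), 162), (np.float64(0.005), 162), (np.float64(0.01), 162), (np.float64(0.015), 162), (np.float64(0.02), 182), (np.float64(0.025), 193), (np.float64(0.03), 198), (np.float64(0.035), 198), (np.float64(0.04), 198), (np.float64(0.045), 171), (np.float64(0.05), 155), (np.float64(0.055), 125), (np.float64(0.06), 99), (np.float64(0.065), 78), (np.float64(0.07), 75), (np.float64(0.075), 75), (np.float64(0.08), 77)]
```

The top end is at x≈0.165 and the plate at ≈0.19.

Emit:
send_rows --rows '[-0.0017,0.0078,0,0,0,0,0.5,-0.0017,0.0078,0,0,0,0,0.5,-0.0017,0.0078,0,0,0,0,0.5,-0.0017,0.0078,0,0,0,0,0.5,-0.0017,0.0078,0,0,0,0,0.5,-0.0017,0.0078,0,0,0,0,0.5,-0.0017,0.0078,0,0,0,0,0.5]'

```text
time: 19.1
ee_pos: [0.5499, 0.0515, 0.0249]
tcp_rot: [0.614, 0.76, 0.134, -0.168]
force: [1.3, -5.8, 2.3]
grip_width: 0.501
grip_force: 2.6
```

Emit:
send_rows --rows '[-0.0009,0.0039,0,0,0,0,0.5,-0.0009,0.0039,0,0,0,0,0.5,-0.0009,0.0039,0,0,0,0,0.5]'

```text
time: 19.4
ee_pos: [0.5493, 0.0544, 0.025]
tcp_rot: [0.614, 0.76, 0.134, -0.168]
force: [0.9, -5.0, 2.4]
grip_width: 0.502
grip_force: 2.6
```

Emit:
send_rows --rows '[-0.0009,0.0039,0,0,0,0,0.5,-0.0009,0.0039,0,0,0,0,0.5]'

```text
time: 19.6
ee_pos: [0.5488, 0.0563, 0.025]
tcp_rot: [0.614, 0.76, 0.134, -0.168]
force: [1.2, -5.6, 3.2]
grip_width: 0.499
grip_force: 2.6
```

Emit:
send_rows --rows '[-0.0009,0.0039,0,0,0,0,0.5,-0.0009,0.0039,0,0,0,0,0.5]'

```text
time: 19.8
ee_pos: [0.5484, 0.0582, 0.025]
tcp_rot: [0.614, 0.76, 0.134, -0.168]
force: [0.8, -4.0, 3.5]
grip_width: 0.502
grip_force: 2.6
```

Emit:
send_rows --rows '[-0.0009,0.0039,0,0,0,0,0.5,-0.0009,0.0039,0,0,0,0,0.5]'

```text
time: 20.0
ee_pos: [0.5479, 0.0602, 0.025]
tcp_rot: [0.614, 0.76, 0.134, -0.168]
force: [1.6, -4.4, 3.0]
grip_width: 0.501
grip_force: 2.6
```

Emit:
send_rows --rows '[-0.0009,0.0039,0,0,0,0,0.5]'

```text
time: 20.1
ee_pos: [0.5477, 0.0612, 0.0249]
tcp_rot: [0.614, 0.76, 0.134, -0.168]
force: [1.3, -4.9, 2.5]
grip_width: 0.501
grip_force: 2.6
```

Emit:
send_rows --rows '[-0.0009,0.0039,0,0,0,0,0.5]'

```text
time: 20.2
ee_pos: [0.5475, 0.0621, 0.025]
tcp_rot: [0.614, 0.76, 0.134, -0.168]
force: [1.4, -5.9, 3.4]
grip_width: 0.5
grip_force: 2.6
```

Emit:
send_rows --rows '[-0.0009,0.0039,0,0,0,0,0.5]'

```text
time: 20.3
ee_pos: [0.5473, 0.0631, 0.025]
tcp_rot: [0.614, 0.76, 0.134, -0.168]
force: [1.2, -4.9, 2.2]
grip_width: 0.504
grip_force: 2.6
```

Emit:
send_rows --rows '[-0.0009,0.0039,0,0,0,0,0.5]'

```text
time: 20.4
ee_pos: [0.547, 0.0641, 0.0249]
tcp_rot: [0.614, 0.76, 0.134, -0.168]
force: [1.6, -4.2, 2.6]
grip_width: 0.497
grip_force: 2.6
```

Emit:
send_rows --rows '[-0.0009,0.0039,0,0,0,0,0.5]'

```text
time: 20.5
ee_pos: [0.5468, 0.0651, 0.0249]
tcp_rot: [0.614, 0.76, 0.134, -0.168]
force: [0.9, -4.6, 3.4]
grip_width: 0.5
grip_force: 2.6
```

Emit:
send_rows --rows '[-0.0009,0.0039,0,0,0,0,0.5]'

```text
time: 20.6
ee_pos: [0.5466, 0.066, 0.0249]
tcp_rot: [0.614, 0.76, 0.134, -0.168]
force: [1.5, -5.9, 2.5]
grip_width: 0.502
grip_force: 2.6
```

Emit:
send_rows --rows '[-0.0009,0.0039,0,0,0,0,0.5]'

```text
time: 20.7
ee_pos: [0.5464, 0.067, 0.025]
tcp_rot: [0.614, 0.76, 0.134, -0.168]
force: [1.1, -5.5, 2.5]
grip_width: 0.5
grip_force: 2.6
```

Emit:
send_rows --rows '[-0.0009,0.0039,0,0,0,0,0.5]'

```text
time: 20.8
ee_pos: [0.5461, 0.068, 0.0249]
tcp_rot: [0.614, 0.76, 0.134, -0.168]
force: [1.6, -5.0, 3.5]
grip_width: 0.5
grip_force: 2.6
```

Emit:
send_rows --rows '[-0.0009,0.0039,0,0,0,0,0.5]'

```text
time: 20.9
ee_pos: [0.5459, 0.069, 0.025]
tcp_rot: [0.614, 0.76, 0.134, -0.168]
force: [0.5, -5.7, 2.3]
grip_width: 0.497
grip_force: 2.6
```

Emit:
send_rows --rows '[-0.0009,0.0039,0,0,0,0,0.5]'

```text
time: 21.0
ee_pos: [0.5456, 0.07, 0.0249]
tcp_rot: [0.614, 0.76, 0.134, -0.168]
force: [1.2, -5.1, 3.6]
grip_width: 0.495
grip_force: 2.6
```

Emit:
send_rows --rows '[-0.0009,0.0039,0,0,0,0,0.5]'

```text
time: 21.1
ee_pos: [0.5454, 0.0709, 0.0249]
tcp_rot: [0.614, 0.76, 0.134, -0.168]
force: [1.8, -5.3, 2.6]
grip_width: 0.498
grip_force: 2.6
```

Emit:
send_rows --rows '[-0.0009,0.0039,0,0,0,0,0.5]'

```text
time: 21.2
ee_pos: [0.5452, 0.0719, 0.0249]
tcp_rot: [0.614, 0.76, 0.134, -0.168]
force: [0.7, -4.7, 2.4]
grip_width: 0.497
grip_force: 2.6
```

Emit:
send_rows --rows '[-0.0009,0.0039,0,0,0,0,0.5]'

```text
time: 21.3
ee_pos: [0.5452, 0.0726, 0.0249]
tcp_rot: [0.614, 0.76, 0.134, -0.167]
force: [1.7, -10.3, 4.5]
grip_width: 0.499
grip_force: 5.6
```

Emit:
send_rows --rows '[-0.0009,0.0039,0,0,0,0,0.5]'

```text
time: 21.4
ee_pos: [0.5456, 0.073, 0.025]
tcp_rot: [0.614, 0.76, 0.134, -0.167]
force: [4.2, -14.6, 4.6]
grip_width: 0.504
grip_force: 7.6
```

The plate is met. I'll hold, and ease off slightly.

Emit:
send_rows --rows '[0,0,0,0,0,0,0.5,0,0,0,0,0,0,0.5,0,0,0,0,0,0,0.5]'

```text
time: 21.7
ee_pos: [0.5457, 0.073, 0.025]
tcp_rot: [0.614, 0.76, 0.134, -0.166]
force: [2.8, -10.9, 4.0]
grip_width: 0.501
grip_force: 6.0
```

Emit:
send_rows --rows '[0.0003,-0.0016,0,0,0,0,0.5,0,0,0,0,0,0,0.5,0,0,0,0,0,0,0.5,0,0,0,0,0,0,0.5,0,0,0,0,0,0,0.5]'

```text
time: 22.2
ee_pos: [0.5457, 0.0728, 0.025]
tcp_rot: [0.614, 0.76, 0.134, -0.167]
force: [3.3, -10.1, 3.2]
grip_width: 0.497
grip_force: 4.8
```

Emit:
send_rows --rows '[0,0,0,0,0,0,0.5,0,0,0,0,0,0,0.5,0,0,0,0,0,0,0.5,0,0,0,0,0,0,0.5]'

```text
time: 22.6
ee_pos: [0.5456, 0.0728, 0.025]
tcp_rot: [0.614, 0.76, 0.134, -0.167]
force: [3.2, -9.1, 2.2]
grip_width: 0.499
grip_force: 4.8
```

Emit:
send_rows --rows '[0.0009,-0.0039,0,0,0,0,0.5,0.0017,-0.0078,0,0,0,0,0.5,0.0051,-0.0234,0,0,0,0,0.5,0.0128,-0.0586,0,0,0,0,0.5,0.0128,-0.0586,0,0,0,0,0.5,0,0,0.12,0,0,0,0.5,0,0,0.15,0,0,0,0.5,0,0,0.15,0,0,0,0.5,0.03,-0.13,0.15,0,0,0,0.5,0.03,-0.13,0.15,0,0,0,0.5,0.03,-0.13,0,0,0,0,0.5,0,0,0,0,0,0,0.5]'

```text
time: 23.8
ee_pos: [0.5769, -0.067, 0.2054]
tcp_rot: [0.615, 0.759, 0.134, -0.166]
force: [-0.0, 0.6, -0.4]
grip_width: 0.497
grip_force: 0.0
```

Run:
```python
from h import *
want(0,0,.2,25)
t=arm.grab_frame('top')[190:340,150:340]; s=arm.grab_frame('scene')[110:260,230:420]
cv2.imwrite('pics/end.png',np.hstack([cv2.resize(a,(400,316),interpolation=cv2.INTER_CUBIC) for a in(t,s)]))
```

```text
t 23.8 board [-0.0866 -0.001   0.2054] F [ 0.61 -0.1  -0.38] grip 0.5
shift [-0.0778  0.3376 -0.0216] turn [0.002  0.0005 0.0022]
```

View pics/end.png

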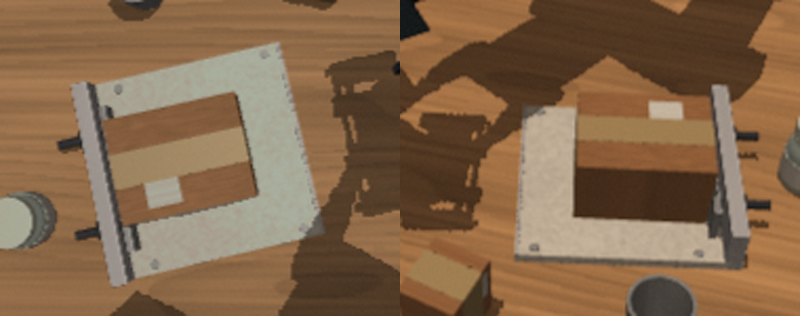

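The carton lies on its side with its top end flush and square against the stop plate (left half, about (110,165)). The bystanders haven't moved and the robot is clear.

```bash
python3 -c "
from h import *
print(arm.job_done())"
```

```text
the job is handed in; nothing more can be done
None
```

The carton lies on its side on the board, top end flush against the stop plate and pressed home at about 10 N for nearly a second (readings peaked at about 15 N); I handed the job in at about 24 s, with the robot clear and the other things where they were.

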